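Switch the ball feeder to the other mill jar

TASK

The last batch of grinding balls went down the chute that the feeder's tipping gate leans towards now. With a fingertip press the raised end of the gate down so that it rocks right over and leans to the other chute, and then press the round stop plate fully down and keep it down until all four waiting balls have rolled into the other jar. Leave the stop sprung up again; do not touch the balls by hand, and do not shift the jars or knock the other things about.

Things in the scene. Friction and masses are not known exactly. Their poses are not given: they have to be found in the camera images.
- feeder: ball feeder, a fixed stand of plain steel and aluminium; base plate 140 mm deep, 520 mm wide, 10 mm thick with a tail 100 mm wide to x = 310 mm. Origin on the table under the gate's axle; x points up the feed (away from the robot), y to the left, z up; turned by up to 0.25 rad. Highest: hopper rim, 300 mm, at x = 300 mm; around gate and stop nothing is above 270 mm
- feed_lip (a point): middle of the feed channel's floor at its lower end, 210 mm up, 26 mm behind the axle (feeder x = 26 mm), over the gate. The channel (31 mm wide inside, walls 28 mm high) slopes down at 8 degrees towards the robot (feeder's -x) from the hopper pan
- chute_left (a point): middle of the left discharge chute's floor, 135 mm up; the chute (60 mm wide inside) slopes from feeder y = 76 mm down to y = 158 mm, into the left jar
- chute_right (a point): the same on the right chute (mirror image), which leads into the right jar
- gate (a joint): tipping gate, a seesaw: open-ended steel trough 170 mm long (along y), 56 mm wide, its axle along x at height 160 mm, floor 25 mm above it. Top-heavy: it lies against one of its end stops and falls over once past the middle; under 2 N on a tab rocks it. Rad: +0.25 leans fully left (left end low, balls go left), -0.25 fully right. Starts at either stop
- gate_tab_left (a point): top centre of the gate's left finger tab, a plate 40 x 40 x 3 mm in front (feeder's -x) of the trough, on the gate 47 mm before, 65 mm left of and 51 mm above the axle. Raised: 226 mm above the table, feeder y = 50 mm; down: 193 mm, y = 76 mm; free space below. The trough's front wall stands 22 mm higher than the tabs within 35 mm of its middle
- gate_tab_right (a point): the same on the gate's right tab (mirror image)
- stop (a joint): sprung stop: steel blade across the feed channel, 13 mm proud of its floor, that holds the balls back. In m: 0 is up (closed), 0.016 pressed fully down (open; the blade is below the floor from 0.013 on). A spring lifts it again when let go: about 1.5 N at first, 5 N fully down
- stop_top (a point): centre of the top face of the stop's press plate, a black round plate 38 mm in diameter and 8 mm thick on a stem, on the left of the feed channel at x = 75 mm, y = 55 mm from the feeder's origin, 270 mm above the table when up. It goes straight down with the blade.
- ball_1: white ceramic grinding ball, 25 mm in diameter, about 30 g, origin at its centre; number 1 of four in the queue behind the stop (first against the blade). They roll down by themselves when the stop is down, all within about 2 s.
- ball_2: white ceramic grinding ball, 25 mm in diameter, about 30 g, origin at its centre; number 2 of four in the queue behind the stop (counted from the blade). They roll down by themselves when the stop is down, all within about 2 s.
- ball_3: white ceramic grinding ball, 25 mm in diameter, about 30 g, origin at its centre; number 3 of four in the queue behind the stop (counted from the blade). They roll down by themselves when the stop is down, all within about 2 s.
- ball_4: white ceramic grinding ball, 25 mm in diameter, about 30 g, origin at its centre; number 4 of four in the queue behind the stop (counted from the blade). They roll down by themselves when the stop is down, all within about 2 s.
- jar_left: open white mill jar on the feeder's base plate under the left (+y) chute: 110 mm across, 100 mm high, rim 110 mm above the table, about 1.1 kg, loose; origin at the centre of its underside. One layer of seven balls lies in it already.
- jar_right: open white mill jar on the feeder's base plate under the right (-y) chute: 110 mm across, 100 mm high, rim 110 mm above the table, about 1.1 kg, loose; origin at the centre of its underside. One layer of seven balls lies in it already.
- jar_lid: bystander: white jar lid with a knob, 104 mm across, 40 mm high, lying on the table behind the right jar; origin at the centre of its underside
- amber_bottle: bystander: amber glass bottle, 48 mm across, 100 mm high, on the table behind the left chute; origin at the centre of its underside
- white_bottle: bystander: white plastic bottle, 64 mm across, 150 mm high, on the left of the table; origin at the centre of its underside
- muller: bystander: glass paint muller, 72 mm across its foot, 100 mm high, on the right of the table; origin at the centre of its underside
- palette_knife: bystander: palette knife 190 mm long lying on the table behind the left jar; origin near the middle, on the table
- brush: bystander: flat brush with a wooden handle lying on the table in front of the feeder, towards the left; origin near its middle
- small_jar: bystander: small glass jar with a red lid, 54 mm across, 60 mm high, on the table in front of the feeder, towards the right; origin at the centre of its underside

How it is judged:
On the way, in this order (a step that is already met when the one before it is completed fails the run):
1. the gate is rocked right over to the other side, with the four balls still behind the stop (distance of gate_tab_left from where it was at the start of the episode above 0.025 m and (value of joint gate above 0.22 rad or value of joint gate below -0.22 rad) and x of each of ball_1, ball_2, ball_3, ball_4 in the frame of feeder above 0.075 m), for 0.2 s.
2. the stop plate is pressed fully down (distance of gate_tab_left from where it was at the start of the episode above 0.025 m and (value of joint gate above 0.22 rad or value of joint gate below -0.22 rad) and value of joint stop above 0.0135 m), for 0.1 s.
At the end, for the whole second after the job is handed in: The gate leans fully (at least 0.22 of 0.25 rad) to the side opposite to the one it leaned to at the start, all four balls lie inside the jar on that side (centre within 46 mm of the jar's axis and below its rim), and the stop plate is back up within 3 mm (distance of gate_tab_left from where it was at the start of the episode above 0.025 m and ((value of joint gate above 0.22 rad and horizontal distance between each of ball_1, ball_2, ball_3, ball_4 and jar_left below 0.046 m and z of each of ball_1, ball_2, ball_3, ball_4 in the frame of jar_left below 0.085 m) or (value of joint gate below -0.22 rad and horizontal distance between each of ball_1, ball_2, ball_3, ball_4 and jar_right below 0.046 m and z of each of ball_1, ball_2, ball_3, ball_4 in the frame of jar_right below 0.085 m)) and value of joint stop below 0.003 m); the robot touches nothing.
It fails at once if a ball is touched by the robot (contact force between any of the fingers, the arm and ball_1 above 0.2 N or contact force between any of the fingers, the arm and ball_2 above 0.2 N or contact force between any of the fingers, the arm and ball_3 above 0.2 N or contact force between any of the fingers, the arm and ball_4 above 0.2 N).
It fails at once if a jar is shifted or lifted by more than 15 mm (distance of any of jar_left, jar_right from where it was at the start of the episode above 0.015 m).
It fails at once if a bystander is moved by more than 25 mm (distance of any of jar_lid, amber_bottle, white_bottle, muller, palette_knife, brush, small_jar from where it was at the start of the episode above 0.025 m).
It also fails if it takes over 32 s, if anything falls off the work surface, if the arm or the gripper's body presses on something with over 40 N, if the wrist force passes 120 N, or if a joint passes its speed limit or range.

ROBOT

A 7-joint arm with a two-finger parallel gripper is mounted at the origin on the work surface. World frame = base frame: x ahead of the robot, y to its left, z up, the work surface at z = 0. Lengths are in m, angles in rad, forces in N, time in s.
With the tool pointing down it reaches from about 0.4 to 0.85 m from the base axis. Payload 10.4 kg.
Tool frame: the origin (TCP) lies at the very end of the fingers, on their centre line; the grasp point (between the pads) lies manip.hold_point_z behind it (manip.hold_point_z is the distance from the TCP to the grasp point, in m); z points along the fingers, y is the direction in which the jaws open and shut (so a half turn about z gives the same grasp; the last joint's range is limited). The gripper opens to 85 mm and grips with 20 to 120 N. Pads are 22 mm wide; open, the fingers measure 114 mm over their backs; the gripper's body (76 mm by 85 mm) begins 54 mm behind the grasp point. The pads swing forward as they close: fully open they stand 13 mm farther back than shut.
Start: joints at [-1.32, 0.332, -0.065, 1.46, 0.022, 1.35, -0.088], TCP at [0.169, 0.602, 0.196] pointing down, gripper open.
Joint ranges: [-2.6, 2.6], [-0.5, 2.12], [-1.47, 1.34], [0.16, 2.42], [-1.27, 4.41], [0.06, 2.06], [-2.6, 2.6]. Speed limits (rad/s): [2.22, 2.22, 2.79, 2.79, 3.14, 3.14, 3.14].

INTERFACE

Orientations are given as a unit quaternion [x, y, z, w].
In Python, from workcell import manip gives the robot as it stands.
- The arm moves only by the tool jog_arm, never from a script. Its arguments are lists of equal length, an entry for each row: "translation": the shift along the world's x, y, z in mm, a list of three; "turn": the turn about the world's z in degrees. In form: {"translation": [[x, y, z], ...], "turn": [turn, ...]}. A call has 1 to 12 rows; each row is the pose to reach, as a shift and turn from the pose measured when the call began; what a row does not reach only later rows make up. A row lasts 1/12 s, in which the tool goes at most 41.7 mm and 7.16 degrees, less where a joint would pass 70% of its speed; a pose out of reach is approached as far as the arm can. A call with a gripper value outside its range is refused whole. "grip" is the finger opening in mm, from 0 to 85.4, set as the call begins (left out, the last holds). The fingers move at their own pace and stop on an object; "grip_force" is the grip in N (left out, the last holds). Time passes only in rows, so rows that repeat a pose let the fingers close. It gives the time, the measured TCP pose, the force and the opening at its end, in the units of the state.
- manip.get_obs(): the state, without advancing time (a new reading comes with each control period).
- manip.camera(name): name is "scene" or "side" or "wrist"; returns a dict with "frame" (420x560x3 uint8, red, green, blue), "mtx" (3x3 intrinsics, pixels), "pose" (4x4, takes a point from camera to world coordinates). Camera axes: x right, y down, z forward; pixel columns grow to the right and rows downward; lengths in m; the calibration is good to about 2 mm. A picture is of the moment at which its call begins. There is no depth.
- manip.hand_in(): hands the job in, once; it reports no verdict.
Trained networks look in a picture, given as the dict that the camera call returned (one of the last four; its "shot" number tells which), for a name from the list of things; names that differ only in an ending like _2 or _b are one class to them, and where a whole thing is asked for, a point or a joint stands for the part that bears it (a point fixed in the world has none). Each returns a list of dicts, best first, with "confidence" (0 to 1); they miss things now and then, are a little off and sometimes report something else, mostly with a low value. They report only what shows in the picture. A call takes as long as a camera call.
- manip.outline_of(picture, label): "mask" (420x560 bool, what is visible of it) and "extent" ([left, top, right, bottom] in pixels, round what is visible of it).
- manip.pinpoint(picture, label): "at" ([column, row] in pixels: a listed point, or the origin of a listed thing).
The state is a dict: "clock": time; "joint_pos": joint angles; "joint_velocities": joint speeds; "tau": joint torques, N m; "position": TCP position; "ee_rot": TCP orientation; "ft_force": force on the tool from outside, world axes, zero at the start; "torque": the same for the moment, N m; "grip_width": opening from 0.0 (shut) to 1.0 (fully open).
Only numpy, scipy, OpenCV 4.12 (cv2) and the standard library are available. Lean on these libraries where they do the work, as an engineer would, in place of code of your own. Each camera call takes 0.05 s, during which the arm holds its last target. There are 200 camera calls.

## Working session

There is one attempt and no reset: what is moved stays moved. The work goes in short steps, Python scripts to look and compute and a tool call to move; the robot and the scene stay as the last step left them, time stands still between calls to the robot, and variables do not carry over. Pictures are saved under pics/ and viewed, about 8 in all and at most 12, crops included, and the job is handed in when it is done.

Besides the shell and the picture viewer there is one more tool, called after "Emit:" as a command line: name --pt "numbers of a row" for each row, then --argument value for the rest. jog_arm: Moves the arm, as the interface text tells. Its arguments: {"type":"object","properties":{"translation":{"type":"array"},"turn":{"type":"array"},"grip":{"type":"number"},"grip_force":{"type":"number"}},"required":["translation","turn"]}

```bash
mkdir -p pics; cat > h.py <<'E'
import numpy as np, cv2
from workcell import manip
def ray(p,uv):
    K=np.array(p['mtx']);T=np.array(p['pose'])
    d=T[:3,:3]@np.linalg.solve(K,[uv[0],uv[1],1.]);return T[:3,3],d/np.linalg.norm(d)
def tri(rs):
    A=sum(np.eye(3)-np.outer(d,d) for o,d in rs);b=sum((np.eye(3)-np.outer(d,d))@o for o,d in rs)
    x=np.linalg.solve(A,b);return x,[np.linalg.norm(np.cross(x-o,d)) for o,d in rs]
def atz(r,z):
    o,d=r;return o+d*(z-o[2])/d[2]
def save(p,n): cv2.imwrite('pics/'+n,cv2.cvtColor(p['frame'],cv2.COLOR_RGB2BGR))
E
python3 - <<'E'
from h import *
np.set_printoptions(precision=4,suppress=True)
o=manip.get_obs();print(o['clock'],o['position'],o['ee_rot'],o['ft_force'],manip.hold_point_z)
P={n:manip.camera(n) for n in('scene','side')}
for n in P: save(P[n],n+'0.png');print(n,np.array(P[n]['pose']))
for l in['gate_tab_left','gate_tab_right','stop_top','feed_lip','chute_left','chute_right','feeder','jar_left','jar_right','ball_1','white_bottle','muller','small_jar','amber_bottle']:
    rs=[]
    for n in P:
        r=manip.pinpoint(P[n],l)
        print(l,n,[(np.round(q['at'],1).tolist(),round(q['confidence'],2)) for q in r[:3]])
        if r: rs.append(ray(P[n],r[0]['at']))
    if len(rs)==2: print('   ',*tri(rs))
E
```

```text
0.0 [0.1689 0.6013 0.1955] [ 0.1365  0.9906 -0.0007 -0.0001] [-0.3655 -0.1859 -0.0395] 0.0187
scene [[-0.3115  0.624  -0.7167  1.3937]
 [ 0.9502  0.197  -0.2415  0.2674]
 [-0.0095 -0.7562 -0.6543  0.9316]
 [ 0.      0.      0.      1.    ]]
side [[-0.9912 -0.0707  0.1121  0.4499]
 [-0.1325  0.5446 -0.8282  0.8825]
 [-0.0025 -0.8357 -0.5491  0.7713]
 [ 0.      0.      0.      1.    ]]
gate_tab_left scene [([298.3, 172.8], 0.6)]
gate_tab_left side [([324.8, 203.1], 0.63)]
    [0.4504 0.0053 0.227 ] [np.float64(0.00414650606379956), np.float64(0.004146506063799576)]
gate_tab_right scene [([249.8, 176.7], 0.7), ([275.5, 193.8], 0.31)]
gate_tab_right side [([311.0, 191.7], 0.66), ([298.9, 258.6], 0.48)]
    [ 0.4857 -0.1124  0.2004] [np.float64(0.0069359059533611435), np.float64(0.006935905953361013)]
stop_top scene [([294.6, 191.3], 0.67), ([340.8, 277.8], 0.53)]
stop_top side [([275.5, 192.8], 0.64)]
    [0.5709 0.0307 0.2627] [np.float64(0.003980247563935372), np.float64(0.0039802475639354774)]
feed_lip scene [([276.8, 195.0], 0.77)]
feed_lip side [([293.2, 201.4], 0.79)]
    [ 0.5319 
[... 1411 characters left out ...]
.003443039902711198)]
muller scene [([155.5, 229.1], 0.9), ([296.8, 173.3], 0.47)]
muller side [([298.7, 193.9], 0.61), ([308.7, 311.7], 0.61), ([308.1, 250.2], 0.38)]
    [ 0.5476 -0.401   0.0055] [np.float64(0.00715705291951085), np.float64(0.007157052919510924)]
small_jar scene [([210.0, 242.1], 0.49), ([233.5, 216.5], 0.41), ([219.9, 277.9], 0.34)]
small_jar side [([330.5, 235.3], 0.74), ([293.0, 220.5], 0.67)]
    [ 0.4303 -0.2969 -0.1083] [np.float64(0.02119433632833308), np.float64(0.021194336328333053)]
amber_bottle scene [([307.7, 299.0], 0.94)]
amber_bottle side [([233.9, 289.5], 0.93)]
    [0.6706 0.101  0.0044] [np.float64(0.0024664546724849504), np.float64(0.002466454672484986)]
```

```bash
python3 - <<'E'
import cv2,numpy as np
a=cv2.imread('pics/scene0.png')[130:320,130:450];b=cv2.imread('pics/side0.png')[130:330,180:420]
cv2.imwrite('pics/c.png',cv2.resize(a,None,fx=2.5,fy=2.5,interpolation=cv2.INTER_CUBIC))
cv2.imwrite('pics/d.png',cv2.resize(b,None,fx=3,fy=3,interpolation=cv2.INTER_CUBIC))
E
```

```text
(no output)
```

View pics/c.png

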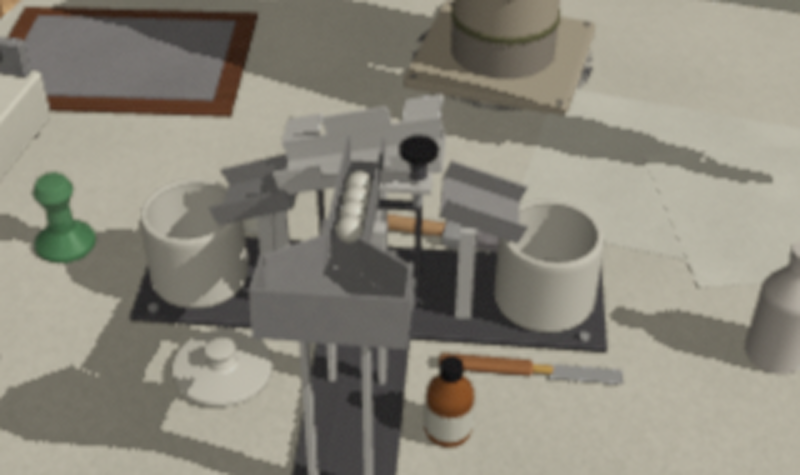

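View pics/d.png

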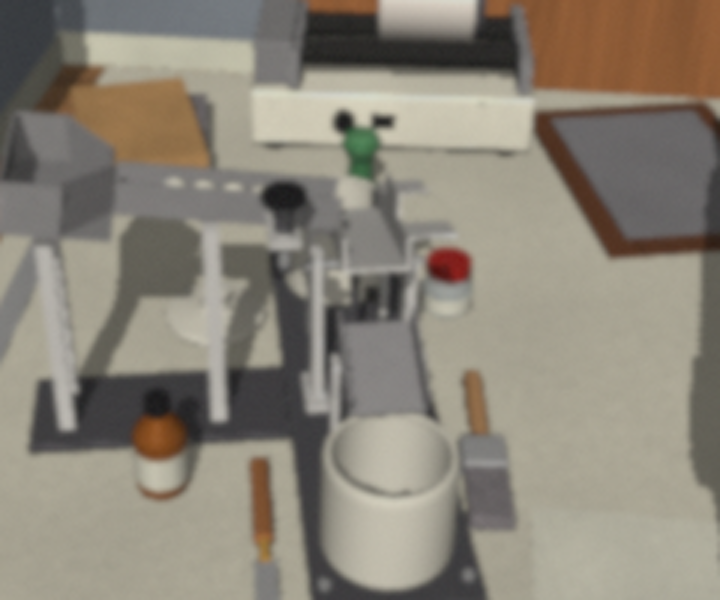

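Emit:
jog_arm --pt "0 -10 35" --pt "15 -40 70" --pt "35 -75 105" --pt "55 -115 135" --pt "75 -155 160" --pt "95 -190 180" --pt "115 -230 195" --pt "130 -270 200" --pt "150 -305 200" --pt "170 -345 200" --pt "190 -385 200" --pt "205 -420 200" --turn '[2, 5, 8, 11, 14, 17, 20, 22, 24, 26, 28, 28]' --grip 0

```text
clock: 2.5
position: [0.354, 0.2235, 0.3958]
ee_rot: [-0.108, 0.994, 0.001, 0.0]
ft_force: [0.4, 0.7, -0.5]
grip_width: -0.002
```

Emit:
jog_arm --pt "15 -35 0" --pt "30 -70 0" --pt "40 -100 0" --pt "40 -110 0" --pt "40 -110 0" --pt "40 -110 0" --turn '[0, 0, 0, 0, 0, 0]'

```text
clock: 3.0
position: [0.3937, 0.114, 0.3959]
ee_rot: [-0.108, 0.994, 0.001, 0.001]
ft_force: [0.0, 0.4, -0.9]
grip_width: 0.002
```

```bash
cat > m.py <<'E'
from h import *
from scipy.optimize import least_squares
from scipy.spatial.transform import Rotation as R
np.set_printoptions(precision=4,suppress=True)
M={'gate_tab_left':(-.047,.050,.226),'gate_tab_right':(-.047,-.076,.193),'stop_top':(.075,.055,.270),'feed_lip':(.026,0,.210),'feeder':(0,0,0),'chute_left':(0,.117,.135),'chute_right':(0,-.117,.135)}
o=manip.get_obs();print(o['clock'],o['position'],R.from_quat(o['ee_rot']).as_matrix()[:,1],o['ft_force'])
obs=[]
for n in('scene','side','wrist'):
    p=manip.camera(n)
    if n=='wrist': save(p,'w1.png');print(np.array(p['pose']))
    for l in M:
        for q in manip.pinpoint(p,l)[:2]:
            if q['confidence']>.45: obs.append((l,n,p,np.array(q['at'])))
def prj(p,X):
    T=np.array(p['pose']);c=T[:3,:3].T@(X-T[:3,3]);u=np.array(p['mtx'])@c;return u[:2]/u[2]
def mod(v,l):
    c,s=np.cos(v[2]),np.sin(v[2]);x,y,z=M[l];return np.array([v[0]+c*x-s*y,v[1]+s*x+c*y,z])
f=lambda v:np.concatenate([prj(p,mod(v,l))-a for l,n,p,a in obs])
r=least_squares(f,[.512,-.033,.22],loss='cauchy',f_scale=2)
print(r.x)
for (l,n,p,a),e in zip(obs,f(r.x).reshape(-1,2)): print(l,n,a.round(1),e.round(1))
for l in('gate_tab_left','stop_top','feed_lip'):
    rs=[ray(p,a) for k,n,p,a in obs if k==l];print(l,mod(r.x,l),*(tri(rs) if len(rs)>1 else ''))
E
python3 m.py
```

```text
3.0 [0.3937 0.114  0.3959] [-0.2153  0.9765  0.0019] [ 0.0378  0.4063 -0.8809]
[[-0.2155  0.9275  0.3053  0.3158]
 [ 0.9765  0.2044  0.0683  0.0956]
 [ 0.0009  0.3129 -0.9498  0.5738]
 [ 0.      0.      0.      1.    ]]
[ 0.5098 -0.0316  0.1969]
gate_tab_left scene [297.5 175. ] [ 1.  -2.4]
gate_tab_left scene [310.7 225.6] [-12.2 -53. ]
gate_tab_right scene [251.  178.5] [-0.3  1.2]
stop_top scene [295.4 190.3] [ 1.1 -2.2]
stop_top scene [322.7 211.5] [-26.2 -23.4]
feed_lip scene [296.6 190.7] [-20.8   3. ]
feed_lip scene [275.9 193.5] [-0.1  0.2]
chute_left scene [324.2 210.9] [-2.3  2.2]
chute_right scene [232.5 210.2] [ 1.1 -3.4]
gate_tab_left side [323.  205.1] [-0.5  0.3]
gate_tab_right side [311.6 189.1] [3.1 2.4]
stop_top side [273.  192.2] [0.6 0.7]
feed_lip side [292.6 201.4] [-1.3  0. ]
feeder side [298.7 261.9] [0.4 1.1]
chute_left side [305.9 247.9] [-0.2  3.8]
chute_left side [296.6 258.7] [ 9.1 -7. ]
chute_right side [296.2 200.2] [-0.2  1.8]
gate_tab_left wrist [172.2 213. ] [-0.9 -0.3]
stop_top wrist [172.  332.9] [ 0.6 -1.1]
feed_lip wrist [136.5 263.8] [2.1 1. ]
feeder wrist [184.4 195.5] [-1.4  1.6]
chute_left wrist [241.7 220.5] [-0.7  4.4]
chute_right wrist [ 75.4 226.1] [-1.6 -4.4]
gate_tab_left [0.4539 0.0083 0.226 ] [0.4757 0.0165 0.1864] [np.float64(0.03964368608832713), np.float64(0.09618655674576175), np.float64(0.0451559715694896), np.float64(0.017943025335966364)]
stop_top [0.5726 0.037  0.27  ] [0.582  0.0561 0.2611] [np.float64(0.02106382130052505), np.float64(0.058413231790994016), np.float64(0.02098345713312013), np.float64(0.021001116299806482)]
feed_lip [ 0.5353 -0.0265  0.21  ] [ 0.5289 -0.0092  0.2193] [np.float64(0.03314174135902204), np.float64(0.019421262784245635), np.float64(0.002132600941963666), np.float64(0.016075171061897573)]
```

Emit:
jog_arm --pt "15 -30 -10" --pt "30 -60 -30" --pt "45 -85 -60" --pt "56 -102 -90" --pt "56 -102 -120" --pt "56 -102 -146" --pt "56 -102 -146" --pt "56 -102 -146" --turn '[0, 0, 0, 0, 0, 0, 0, 0]'

```text
clock: 4.87
position: [0.4495, 0.0115, 0.2497]
ee_rot: [-0.108, 0.994, 0.0, -0.0]
ft_force: [0.3, -0.5, 0.1]
grip_width: 0.002
```

```bash
python3 - <<'E'
from h import *
a=manip.camera('wrist');b=manip.camera('side')
im=np.hstack([cv2.resize(a['frame'][100:400,30:430],(560,420)),cv2.resize(b['frame'][150:270,260:340],(280,420))])
im=cv2.resize(im,(800,400));cv2.imwrite('pics/e.png',im[:,:,::-1])
for p in (a,b): print([(q['at'],q['confidence']) for q in manip.pinpoint(p,'gate_tab_left')])
print(manip.get_obs()['position'])
E
```

```text
[([271.9, 238.5], 0.95)]
[([321.0, 203.4], 0.94)]
[0.45090492 0.01189811 0.25153151]
```

View pics/e.png

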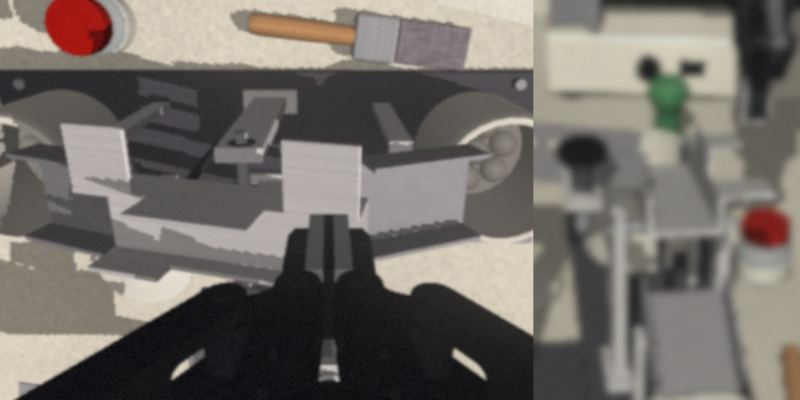

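```bash
python3 - <<'E'
from h import *
a=manip.camera('wrist')
q=manip.pinpoint(a,'gate_tab_left')[0];print(q['at'],atz(ray(a,q['at']),.226))
p=np.array(manip.get_obs()['position']);T=np.array(a['pose']);c=T[:3,:3].T@(p-T[:3,3]);u=np.array(a['mtx'])@c;print(p,u[:2]/u[2])
E
```

```text
[275.1, 232.9] [0.45288007 0.01116739 0.226     ]
[0.45063225 0.0118064  0.25098621] [276.91970149 245.7346138 ]
```

Emit:
jog_arm --pt "-2 4 -12" --pt "-2 5 -24" --pt "-3 8 -32" --pt "-3 11 -40" --pt "-4 14 -47" --pt "-4 17 -54" --pt "-4 17 -54" --pt "-4 17 -54" --turn '[0, 0, 0, 0, 0, 0, 0, 0]'

```text
clock: 5.83
position: [0.4465, 0.0289, 0.1968]
ee_rot: [-0.109, 0.994, 0.001, 0.001]
ft_force: [0.6, -0.1, 0.1]
grip_width: 0.005
```

```bash
python3 - <<'E'
from h import *
P=[manip.camera(n) for n in('scene','side','wrist')]
for l in('gate_tab_left','gate_tab_right'):
    rs=[]
    for p in P:
        for q in manip.pinpoint(p,l)[:1]: print(l,q['at'],q['confidence']); rs.append(ray(p,q['at']))
    if len(rs)>1: print(*tri(rs))
print(manip.get_obs()['position'],manip.get_obs()['ft_force'])
E
```

```text
gate_tab_left [298.1, 173.0] 0.95
gate_tab_left [325.1, 206.2] 0.75
gate_tab_left [236.7, 276.5] 0.69
[0.45151101 0.00834844 0.22483657] [np.float64(0.0023485985032520806), np.float64(0.004280684392800335), np.float64(0.0035506338805217142)]
gate_tab_right [249.6, 179.5] 0.92
gate_tab_right [311.6, 192.4] 0.58
gate_tab_right [28.4, 246.6] 0.95
[ 0.48337812 -0.11625968  0.19212105] [np.float64(0.00387883819492966), np.float64(0.004734518687311237), np.float64(0.001861048201739366)]
[0.44673456 0.02874483 0.19712682] [ 0.19982366 -0.1098996   0.71370746]
```

```bash
python3 - <<'E'
from h import *
a=manip.camera('wrist');b=manip.camera('side');c=manip.camera('scene')
im=np.hstack([cv2.resize(a['frame'],(560,420)),cv2.resize(np.hstack([b['frame'][150:270,260:340],c['frame'][130:250,250:330]]),(240,180)).repeat(1,0) if 0 else cv2.resize(np.vstack([b['frame'][160:240,270:350],c['frame'][140:220,255:335]]),(240,420))])
cv2.imwrite('pics/f.png',im[:,:,::-1])
E
```

```text
(no output)
```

View pics/f.png

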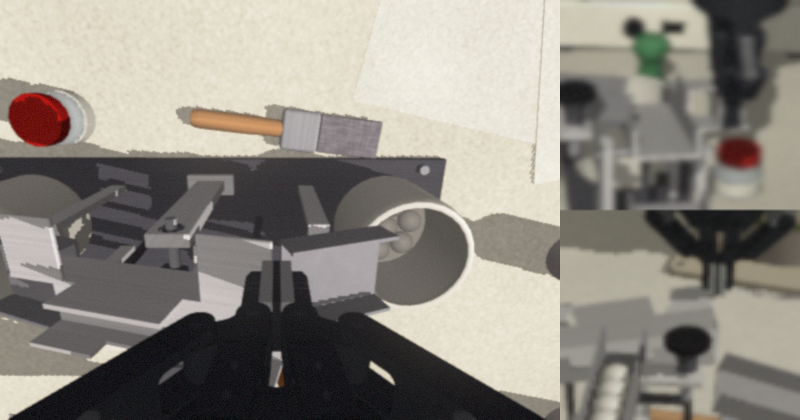

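```bash
python3 - <<'E'
from h import *
def prj(p,X):
    T=np.array(p['pose']);c=T[:3,:3].T@(np.array(X)-T[:3,3]);u=np.array(p['mtx'])@c;return (u[:2]/u[2]).round(1)
v=(.5098,-.0316,.1969);c,s=np.cos(v[2]),np.sin(v[2])
W=lambda x,y,z:(v[0]+c*x-s*y,v[1]+s*x+c*y,z)
P={n:manip.camera(n) for n in('scene','side','wrist')}
o=manip.get_obs()['position']
for n,p in P.items():
    print(n,'up',prj(p,W(-.047,.05,.226)),'down',prj(p,W(-.047,.076,.193)),'R up',prj(p,W(-.047,-.05,.226)),'R down',prj(p,W(-.047,-.076,.193)),'tcp',prj(p,o),'tcp+20',prj(p,np.array(o)+[0,0,.02]))
f=lambda n,r,c:cv2.resize(P[n]['frame'][r:r+75,c:c+65],(390,450),interpolation=cv2.INTER_CUBIC)
im=np.hstack([f('scene',150,260),f('side',165,285)]);cv2.imwrite('pics/g.png',im[:,:,::-1])
E
```

```text
scene up [298.5 172.6] down [308.2 183.5] R up [260.  170.1] R down [250.7 179.7] tcp [306.6 181.4] tcp+20 [306.9 175.2]
side up [322.5 205.4] down [323.3 222.2] R up [316.7 185.7] R down [314.7 191.5] tcp [324.4 219.8] tcp+20 [324.9 213.1]
wrist up [234.1 275.4] down [284.2 248.8] R up [ 34.2 271.9] R down [ 28.5 244. ] tcp [277.  246.6] tcp+20 [277.1 262.3]
```

View pics/g.png

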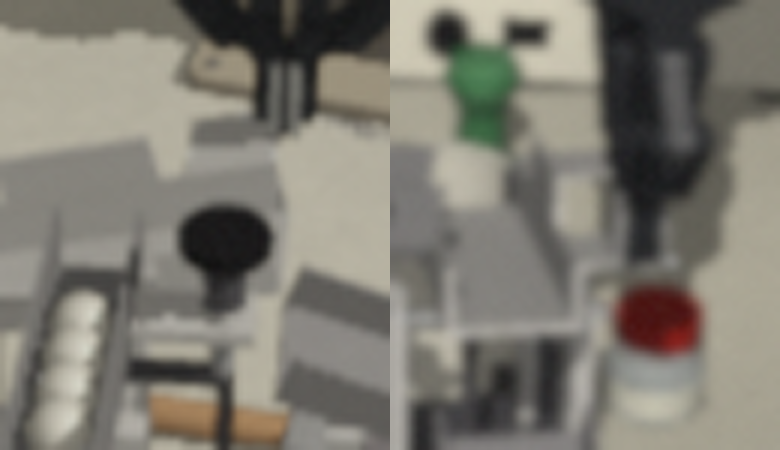

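Emit:
jog_arm --pt "0 0 8" --pt "0 0 14" --pt "-2 -8 14" --pt "-2 -15 14" --pt "-2 -15 8" --pt "-2 -14 0" --pt "-2 -13 -6" --pt "-2 -12 -12" --pt "-3 -11 -16" --pt "-3 -9 -20" --pt "-3 -8 -24" --pt "-3 -8 -24" --turn '[0, 0, 0, 0, 0, 0, 0, 0, 0, 0, 0, 0]'

```text
clock: 7.58
position: [0.4432, 0.0211, 0.1721]
ee_rot: [-0.109, 0.994, 0.001, 0.001]
ft_force: [0.5, -0.2, 0.1]
grip_width: -0.004
```

```bash
cat > t.py <<'E'
from h import *
P={n:manip.camera(n) for n in('scene','side','wrist')}
for l in('gate_tab_left','gate_tab_right'):
    rs=[]
    for p in P.values():
        for q in manip.pinpoint(p,l)[:1]: print(l,q['at'],q['confidence']); rs.append(ray(p,q['at']))
    if len(rs)>1: print(*tri(rs))
o=manip.get_obs();print(o['clock'],o['position'],o['ft_force'])
f=lambda n,r,c:cv2.resize(P[n]['frame'][r:r+75,c:c+65],(390,450),interpolation=cv2.INTER_CUBIC)
im=np.hstack([f('scene',150,260),f('side',165,285)]);cv2.imwrite('pics/h.png',im[:,:,::-1])
E
python3 t.py
```

```text
gate_tab_left [302.5, 181.0] 0.82
gate_tab_left [295.4, 262.0] 0.61
gate_tab_left [217.0, 229.3] 0.36
[0.46678665 0.01967493 0.13323156] [np.float64(0.06212686767683738), np.float64(0.08144275504838581), np.float64(0.039869425036561566)]
gate_tab_right [309.5, 222.9] 0.58
gate_tab_right [313.6, 188.1] 0.66
gate_tab_right [14.4, 310.1] 0.9
[ 0.49589218 -0.02381433  0.20307007] [np.float64(0.1160473551941629), np.float64(0.04832421591053638), np.float64(0.07318802794422836)]
8.0333 [0.44369669 0.02075995 0.17310907] [0.10130835 0.38192242 0.58729731]
```

View pics/h.png

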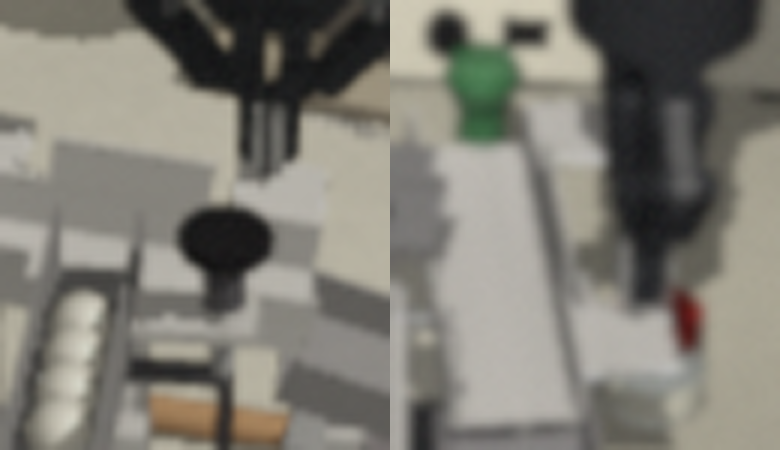

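Emit:
jog_arm --pt "0 0 30" --pt "0 0 65" --pt "0 0 100" --pt "0 0 120" --pt "25 4 120" --pt "55 8 120" --pt "90 13 120" --pt "115 17 120" --pt "128 19 120" --pt "128 19 112" --pt "128 19 112" --pt "128 19 112" --turn '[0, 0, 0, 0, 0, 0, 0, 0, 0, 0, 0, 0]'

```text
clock: 9.03
position: [0.5708, 0.0394, 0.2846]
ee_rot: [-0.108, 0.994, 0.001, 0.001]
ft_force: [0.1, -0.3, 0.4]
grip_width: 0.002
```

```bash
cat > s.py <<'E'
from h import *
P={n:manip.camera(n) for n in('scene','side','wrist')}
for l in('gate_tab_left','gate_tab_right','stop_top'):
    rs=[]
    for p in P.values():
        for q in manip.pinpoint(p,l)[:1]: print(l,q['at'],q['confidence']); rs.append(ray(p,q['at']))
    if len(rs)>1: print(*tri(rs))
def prj(p,X):
    T=np.array(p['pose']);c=T[:3,:3].T@(np.array(X)-T[:3,3]);u=np.array(p['mtx'])@c;return (u[:2]/u[2]).round(1)
o=manip.get_obs();print(o['clock'],o['position'],o['ft_force'])
for n,p in P.items(): print(n,'tcp',prj(p,o['position']),'+20',prj(p,np.array(o['position'])+[0,0,.02]),'stop',prj(p,[.5726,.037,.270]))
f=lambda n,r,c:cv2.resize(P[n]['frame'][r:r+75,c:c+65],(390,450),interpolation=cv2.INTER_CUBIC)
im=np.hstack([f('scene',145,260),f('side',150,250)]);cv2.imwrite('pics/i.png',im[:,:,::-1])
E
python3 s.py
```

```text
gate_tab_left [306.4, 184.9] 0.82
gate_tab_left [324.9, 222.0] 0.97
gate_tab_left [303.6, 44.9] 0.84
[0.44800457 0.03072109 0.18942952] [np.float64(0.002692363878718213), np.float64(0.0036690963052117276), np.float64(0.00294337192745793)]
gate_tab_right [260.9, 170.2] 0.84
gate_tab_right [311.3, 186.1] 0.68
gate_tab_right [109.8, 31.5] 0.96
[ 0.48061938 -0.08564195  0.22982019] [np.float64(0.0016845719054665869), np.float64(0.0077115322082591115), np.float64(0.006558185174327915)]
stop_top [293.5, 193.5] 0.64
stop_top [275.0, 193.4] 0.51
stop_top [277.1, 238.2] 0.69
[0.57473828 0.03488834 0.26225081] [np.float64(0.006847169118021798), np.float64(0.006677905059007338), np.float64(0.005813786851576738)]
9.6333 [0.57168735 0.03976947 0.28513858] [-0.61140676  1.2834247  -0.06556033]
scene tcp [297.9 182.9] +20 [298.  175.8] stop [296.5 188.1]
side tcp [273.8 188. ] +20 [273.7 180.6] stop [273.6 192.9]
wrist tcp [277.1 247.3] +20 [277.3 263.2] stop [272.4 237.7]
```

View pics/i.png

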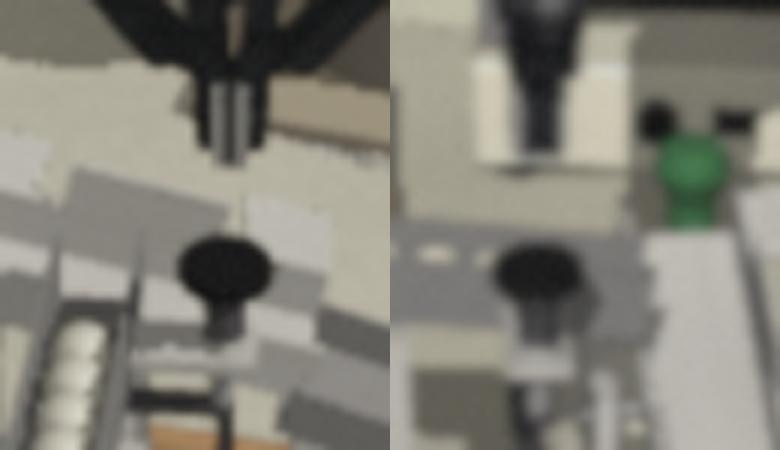

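Emit:
jog_arm --pt "0 0 -15" --pt "0 0 -30" --pt "0 0 -42" --pt "0 0 -48" --pt "0 0 -53" --pt "0 0 -57" --pt "0 0 -60" --pt "0 0 -60" --turn '[0, 0, 0, 0, 0, 0, 0, 0]'

```text
clock: 10.3
position: [0.5718, 0.0398, 0.2252]
ee_rot: [-0.108, 0.994, 0.001, 0.002]
ft_force: [-2.5, 0.3, 3.9]
grip_width: 0.001
```

Spring force of about 4 N, nearly down. Going on in small steps.

Emit:
jog_arm --pt "0 0 -2" --pt "0 0 -3" --pt "0 0 -3" --turn '[0, 0, 0]'

```text
clock: 10.55
position: [0.572, 0.0398, 0.2224]
ee_rot: [-0.109, 0.994, 0.001, 0.002]
ft_force: [-1.9, 0.9, 4.4]
grip_width: 0.002
```

Emit:
jog_arm --pt "0 0 -2" --pt "0 0 -3" --pt "0 0 -3" --turn '[0, 0, 0]'

```text
clock: 10.8
position: [0.5721, 0.0398, 0.2194]
ee_rot: [-0.108, 0.994, 0.001, 0.002]
ft_force: [-2.5, 0.6, 4.9]
grip_width: -0.001
```

Emit:
jog_arm --pt "0 0 -1" --pt "0 0 -2" --pt "0 0 -2" --turn '[0, 0, 0]'

```text
clock: 11.05
position: [0.5723, 0.0398, 0.219]
ee_rot: [-0.108, 0.994, 0.001, 0.003]
ft_force: [-7.9, -0.6, 16.2]
grip_width: -0.001
```

Emit:
jog_arm --pt "0 0 0" --pt "0 0 0" --pt "0 0 0" --pt "0 0 0" --pt "0 0 0" --pt "0 0 0" --pt "0 0 0" --pt "0 0 0" --pt "0 0 0" --pt "0 0 0" --pt "0 0 0" --pt "0 0 0" --turn '[0, 0, 0, 0, 0, 0, 0, 0, 0, 0, 0, 0]'

```text
clock: 12.05
position: [0.5723, 0.0399, 0.2192]
ee_rot: [-0.108, 0.994, 0.001, 0.003]
ft_force: [-2.8, 0.1, 6.5]
grip_width: -0.002
```

Emit:
jog_arm --pt "0 0 0" --pt "0 0 0" --pt "0 0 0" --pt "0 0 0" --pt "0 0 0" --pt "0 0 0" --pt "0 0 0" --pt "0 0 0" --pt "0 0 0" --pt "0 0 0" --pt "0 0 0" --pt "0 0 0" --turn '[0, 0, 0, 0, 0, 0, 0, 0, 0, 0, 0, 0]'

```text
clock: 13.05
position: [0.5723, 0.0399, 0.2192]
ee_rot: [-0.108, 0.994, 0.001, 0.003]
ft_force: [-2.4, -0.5, 5.3]
grip_width: -0.003
```

```bash
python3 - <<'E'
from h import *
P={n:manip.camera(n) for n in('scene','side','wrist')}
for n,p in P.items(): print(n,[(np.round(q['at']),round(q['confidence'],2)) for q in manip.pinpoint(p,'ball_1')])
f=lambda n,r,c,h,w:cv2.resize(P[n]['frame'][r:r+h,c:c+w],(400,500),interpolation=cv2.INTER_CUBIC)
im=np.hstack([f('scene',160,245,125,120),f('side',180,240,175,140)]);cv2.imwrite('pics/j.png',im[:,:,::-1])
print(manip.get_obs()['ft_force'])
E
```

```text
scene [(array([362., 231.]), 0.6), (array([358., 230.]), 0.44)]
side []
wrist [(array([450., 118.]), 0.85), (array([418., 142.]), 0.82), (array([440.,  79.]), 0.81), (array([455.,  96.]), 0.69)]
[-2.15322418  0.91358622  6.08789958]
```

View pics/j.png

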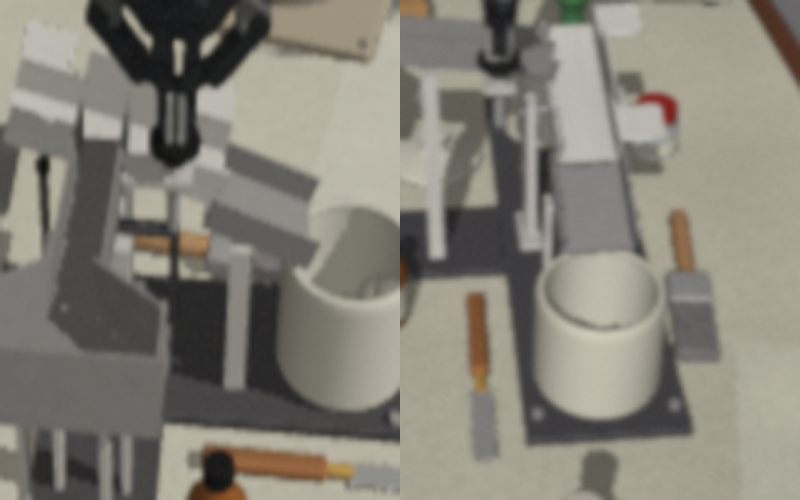

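Emit:
jog_arm --pt "0 0 10" --pt "0 0 25" --pt "0 0 50" --pt "0 0 80" --pt "0 0 110" --pt "-20 20 120" --pt "-40 40 120" --pt "-50 60 120" --pt "-50 60 120" --pt "-50 60 120" --pt "-50 60 120" --turn '[0, 0, 0, 0, 0, 0, 0, 0, 0, 0, 0]'

```text
clock: 14.27
position: [0.5225, 0.0993, 0.3394]
ee_rot: [-0.108, 0.994, 0.001, 0.003]
ft_force: [1.3, 0.3, 0.0]
grip_width: -0.004
```

```bash
python3 s.py; python3 - <<'E'
from h import *
p=manip.camera('wrist');s=manip.camera('scene')
for q in manip.pinpoint(p,'ball_1'): print(np.round(q['at']),round(q['confidence'],2),atz(ray(p,q['at']),.05))
im=np.hstack([cv2.resize(p['frame'],(560,420)),cv2.resize(s['frame'][150:270,255:325],(240,420))]);cv2.imwrite('pics/k.png',im[:,:,::-1])
E
```

```text
gate_tab_left [305.3, 183.8] 0.85
gate_tab_left [298.2, 261.0] 0.42
gate_tab_left [223.5, 94.8] 0.87
[0.46470375 0.04350502 0.14304575] [np.float64(0.05108663488112929), np.float64(0.06893963223719647), np.float64(0.022781527971301917)]
gate_tab_right [264.0, 171.8] 0.63
gate_tab_right [313.2, 189.7] 0.71
gate_tab_right [64.9, 91.7] 0.85
[ 0.47702105 -0.08245155  0.22327566] [np.float64(0.004629249868213636), np.float64(0.007183532864515345), np.float64(0.008161407831129343)]
stop_top [295.8, 191.5] 0.68
stop_top [274.6, 192.2] 0.57
stop_top [193.1, 250.2] 0.98
[0.57338508 0.03650096 0.26619182] [np.float64(0.004495965840104402), np.float64(0.005554595052050355), np.float64(0.002695354676568254)]
14.8667 [0.52231013 0.09982076 0.33917483] [-0.2117152   0.37258988 -0.79161801]
scene tcp [330. 156.] +20 [330.6 148.5] stop [296.5 188.1]
side tcp [292.2 181.4] +20 [292.4 173.2] stop [273.6 192.9]
wrist tcp [278.9 246.3] +20 [279.3 262.2] stop [189.4 251.1]
[333. 158.] 0.79 [0.50178668 0.17672129 0.05      ]
[352. 124.] 0.72 [0.45102877 0.1895199  0.05      ]
[351. 140.] 0.67 [0.47133482 0.1942748  0.05      ]
[341. 114.] 0.55 [0.44124114 0.17090636 0.05      ]
```

View pics/k.png

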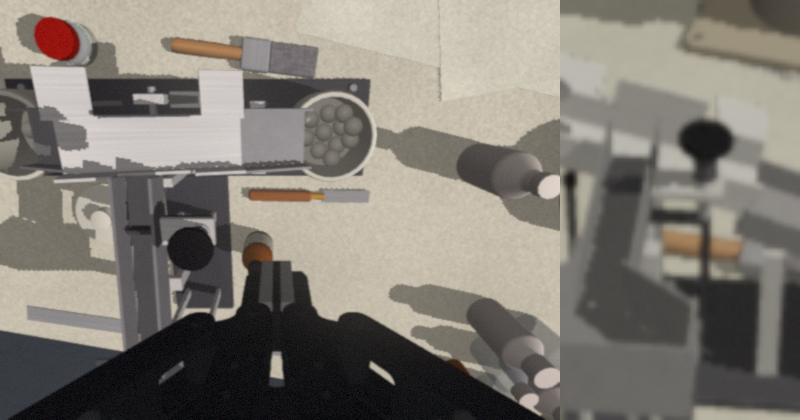

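```bash
python3 -c "
from workcell import manip
print(manip.hand_in())"
```

```text
the job is handed in; nothing more can be done
None
```

I rocked the gate from right to left by pressing its left tab. I then pressed the stop fully down and held it for about 2 s, let it spring up, drew clear, and handed in at about 15 s of the 32 s allowed. No verdict came back.

**Last checks:**
- **Gate:** the last picture shows it leaning left. Just before I pressed the stop, three views put the left tab at 189 mm and the right tab at 230 mm, against 193 and 226 mm nominal. In the final check the left tab could not be triangulated because the side view gave a low-confidence false hit. The right tab measured 223 mm.
- **Stop:** the force jumped to 16 N at its bottom end. Afterwards the top measured about 266 mm with residuals up to 5.6 mm, so the image measurement alone cannot confirm it is within 3 mm of 270 mm. It looks fully up in the picture.
- **Balls:** the channel and gate are empty, and I can see more balls in the left jar than the original single layer. The chute hides part of the jar, so I did not count all eleven.
- **Other things:** in the pictures the jars and bystanders look undisturbed, but I did not measure them again.

**Disagreement:** the images show the closed fingertips ending about 30 mm above the reported tool point. Because of this my first press fell short and did not move the gate; I corrected it from the pictures and the force readings.

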